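Snap the cap back onto the oil bottle and keep it pressed

ROBOT

A 6-joint arm with a two-finger parallel gripper is mounted at the origin on a cart in front of the work surface, level with it; the furniture and walls round the work are solid. World frame = base frame: x ahead of the robot, y to its left, z up, the work surface at z = 0. Lengths are in m, angles in rad, forces in N, time in s.
With the tool pointing down it reaches from about 0.4 to 0.825 m from the base axis. Payload 7 kg.
Tool frame: the origin (TCP) lies midway between the tips of the shut fingers; the grasp point (between the pads) lies 19 mm behind it (env.pinch_z is the distance from the TCP to the grasp point, in m); z points along the fingers, y is the line along which they close (so a half turn about z gives the same grasp; the last joint's range is limited). The gripper opens to 88 mm and grips with 3 to 60 N. Pads are 19 mm wide; open, the fingers measure 130 mm over their backs; the gripper's body (78 mm by 193 mm) begins 47 mm behind the grasp point.
Start: joints at [1.535, 0.359, 0.012, 0, -1.224, -0.288], TCP at [0.215, 0.64, 0.227] pointing down, gripper open.
Joint ranges: [-3.07, 3.07], [-1.43, 2.12], [-1.02, 1.25], [-3.03, 1.67], [-3.05, -0], [-3.03, 3.03]. Speed limits (rad/s): [2.39, 2.39, 3.01, 3.14, 3.14, 3.14].

INTERFACE

Orientations are given as a rotation vector (axis times angle).
In Python, from rig import env gives the robot as it stands. The module is installed in compiled form; this text tells all that it offers.
- The arm moves only by the tool move_arm, never from a script. Its argument "increments" is one flat list of numbers, 4 for each row, row after row: the shift along the tool's x, y, z normalised to -1 to 1, where 1 is 250 mm, then the turn about the tool's z normalised to -1 to 1, where 1 is 360 degrees. A call has 1 to 8 rows; each row is the pose to reach, as a shift and turn from the pose commanded when the call began, along the tool's axes at that moment, turning the shorter way round; what a row does not reach only later rows make up. A row lasts 1/12 s, in which the tool goes at most 41.7 mm and 7.16 degrees, less where a joint would pass 70% of its speed; a pose out of reach is approached as far as the arm can. A call with a number of a shift or a turn outside -1 to 1 is refused whole. A call with a gripper value outside its range is refused whole. "fingers" is the opening, from -1 (shut) to 1 (fully open), set as the call begins (left out, the last holds). The fingers move at their own pace and stop on an object; "newtons" is the grip in N (left out, the last holds). Time passes only in rows, so rows that repeat a pose let the fingers close. It gives the time, the measured TCP pose, the force, the opening and the grip force at its end, in the units of the state.
- env.get_obs(): the state, without advancing time (a new reading comes with each control period).
- env.read_camera(name): name is "scene" or "top"; returns a dict with "img" (384x512x3 uint8, red, green, blue), "fx", "fy", "cx", "cy" (pixels), "k1" (the pictures are not rectified: a ray, as slopes to the right and down, at radius r is drawn at 1 + k1 r^2 times it, then the intrinsics apply), "R" (3x3) and "t" (3): a world point X has camera coordinates R X + t. Camera axes: x right, y down, z forward; pixel columns grow to the right and rows downward; lengths in m; the calibration is good to about 2 mm. A picture is of the moment at which its call begins. There is no depth.
- env.job_done(): hands the job in; it is judged then, once.
The state is a dict: "t": time; "q": joint angles; "qd": joint speeds; "joint_efforts": joint torques, N m; "ee_pos": TCP position; "tcp_rot": TCP orientation; "ft_force": force on the tool from outside, world axes, zero at the start; "wrist_torque": the same for the moment, N m; "gripper_width": finger opening in m; "grasp_force": force on a finger pad.
Only numpy, scipy, OpenCV 4.12 (cv2) and the standard library are available. Lean on these libraries where they do the work, as an engineer would, in place of code of your own. Each camera call takes 0.05 s, during which the arm holds its last target. There are 200 camera calls.

TASK

Pick up the loose red cap, set it level on the steel neck of the open white bottle and press it straight down until it clicks over the sprung balls. Keep pressing firmly after the click so that the orange seal under the cap stays squeezed, and finish like that: still pressing the cap down, not letting go. The bottle stays standing on the worktop, without being rammed or tipped, and everything else stays where it is.

Things in the scene. Friction and masses are not known exactly. Their poses are not given: they have to be found in the camera images.
- cap: The loose red push-on cap: a fluted round cap 36 mm in diameter and 34 mm tall, 40 g, standing mouth down on the worktop. Origin: centre of its open rim (underside), z axis up through its closed top. Inside: bore 29 mm wide and 28 mm deep, with an inward lip 22 mm wide inside and 3 mm tall at the rim. Grip it across its sides.
- cap_top (a point): Centre of the cap's closed top, 34 mm above its rim.
- bottle: The open bottle: white ceramic with blue bands, loose, 0.8 kg, 72 mm wide, 96 mm tall; shoulder at 70 mm, steel neck above. Origin: centre of its base, z up. The neck is 19 mm thick to 88 mm, then tapers to 11 mm at the tip. Four sprung balls stand out of it at 83 mm (25 mm across). A soft orange seal ring, 33 mm wide, lies round its foot; free top at 76 mm.
- neck_tip (a point): Centre of the neck's tip, on its axis, 96 mm above the base. The cap goes over it: its lip meets the balls with the rim 87 mm above the base; pushing past them peaks at about 6 to 12 N, then the force drops and the cap is caught (clicked) with its rim 76 mm above the base, on the seal. Pushing on squeezes the seal.
- seal (a joint): How far the orange seal of the open bottle is squeezed: 0 free, up to 0.004 m. About 3 N per mm, solid after 4 mm (12 N). It springs back if the pressing stops.
- closed_bottle: Bystander: a bottle of the same white ceramic that already wears a fixed grey cap; 72 mm in diameter, 110 mm tall. Origin: centre of its base.
- mug: Bystander: white mug with brown-red stripes, 84 x 120 x 97 mm. Origin: underside.
- power_bank: Bystander: flat reddish power bank, 145 x 72 x 16 mm. Origin: underside.
- glass: Bystander: clear glass, 80 mm wide, 90 mm tall. Origin: underside.
- tin: Bystander: red food tin, 76 mm wide, 110 mm tall. Origin: underside.
- teaspoon: Bystander: metal teaspoon lying flat, 130 x 27 x 11 mm. Origin: underside.
Mind the look-alikes: they are no part of the job. Leave any yellow look-alike of the bottle alone.

How it is judged:
By the outcome, as a careful person would: the job done as asked, in the order asked, and still so for the second after the job is handed in, while the arm keeps its last pose, push and grip.
It also fails if it takes over 53 s, if anything falls off the work surface, if the arm or the gripper's body presses on something with over 40 N, if the wrist force passes 120 N, or if a joint passes its speed limit or range.

## Working session

There is one attempt and no reset: what is moved stays moved. The work goes in short steps, Python scripts to look and compute and a tool call to move; the robot and the scene stay as the last step left them, time stands still between calls to the robot, and variables do not carry over. Pictures are saved under pics/ and viewed, at most 10 in all, crops included, and the job is handed in when it is done.

Besides the shell and the picture viewer there is one more tool, called as name(argument=value, ...) on one line, values as JSON. move_arm: Moves the arm, as the interface text tells. Its arguments: {"type":"object","properties":{"increments":{"type":"array"},"fingers":{"type":"number"},"newtons":{"type":"number"}},"required":["increments"]}

```bash
mkdir -p pics
python3 - <<'E'
from rig import env
import cv2, pickle
o=env.get_obs(); print(o, env.pinch_z)
for n in("scene","top"):
    c=env.read_camera(n); pickle.dump(c,open(n+".pkl","wb")); cv2.imwrite(f"pics/{n}0.png",c["img"][:,:,::-1]); print(n,c["fx"],c["fy"],c["cx"],c["cy"],c["k1"],c["R"],c["t"],-c["R"].T@c["t"])
E
```

```text
{'t': 0.0, 'q': array([ 1.53511430e+00,  3.59395447e-01,  1.10432325e-02, -3.70641728e-04,
       -1.22409205e+00, -2.88093493e-01]), 'qd': array([ 0.00087742, -0.00014471,  0.00034974, -0.00036977,  0.0003046 ,
       -0.0009972 ]), 'joint_efforts': array([-3.04603818e-04, -5.82714272e+01,  2.93052453e+01,  6.99722573e+00,
        6.85457155e-03, -1.72159080e-04]), 'ee_pos': array([0.2146167 , 0.63944575, 0.22560666]), 'tcp_rot': array([ 3.09882690e+00, -5.06291845e-01, -2.17100925e-04]), 'ft_force': array([-0.41073749,  0.29098882,  0.20424572]), 'wrist_torque': array([-0.01685505, -0.00326198,  0.04599772]), 'grasp_force': 0.0, 'gripper_width': 0.08798747013256297} 0.0188
scene 406.7632988223713 406.7632988223713 253.4924487805616 197.109196856096 0.001808243872738334 [[ 0.89426755 -0.44731916  0.0138244 ]
 [-0.34381704 -0.70646762 -0.61862213]
 [ 0.28648803  0.54846064 -0.78556702]] [-0.53510089  0.21395713  1.1772361 ] [ 0.21482142 -0.73387476  1.06455392]
top 470.4334221362979 470.4334221362979 246.38090287596975 189.79285732598498 -0.1543035149096146 [[ 0.49332851 -0.86982838  0.00505585]
 [-0.82752903 -0.4711131  -0.30536559]
 [ 0.26799754  0.14646169 -0.95222177]] [-0.32337886  0.50027785  1.40806923] [ 0.19616737 -0.25182486  1.49519676]
```

View pics/scene0.png

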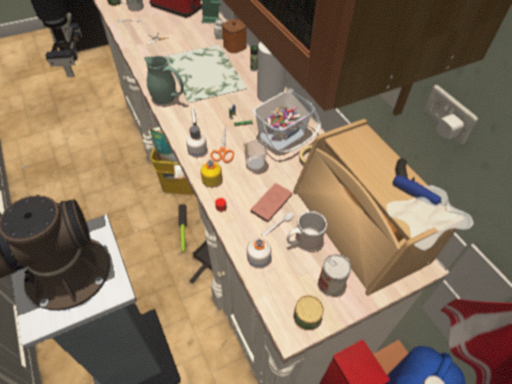

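View pics/top0.png

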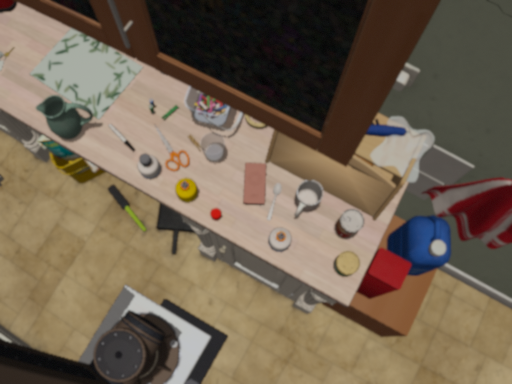

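The scene view shows the red cap at (221,204) and the open bottle with its orange seal at (259,250). In the top view they are at (216,214) and (280,239). The yellow look-alike is at scene (211,175) and the closed grey-capped bottle at (196,143).

```bash
cat > h.py <<'E'
import numpy as np, cv2, pickle
def ray(c,u,v):
    K=np.array([[c["fx"],0,c["cx"]],[0,c["fy"],c["cy"]],[0,0,1]])
    p=cv2.undistortPoints(np.array([[[u,v]]],float),K,np.array([c["k1"],0,0,0.]))[0,0]
    return -c["R"].T@c["t"], c["R"].T@np.array([p[0],p[1],1])
def plane(c,u,v,z):
    o,d=ray(c,u,v); return o+d*(z-o[2])/d[2]
def tri(c1,p1,c2,p2):
    o1,d1=ray(c1,*p1);o2,d2=ray(c2,*p2)
    s=np.linalg.lstsq(np.c_[d1,-d2],o2-o1,rcond=None)[0]
    a=o1+s[0]*d1;b=o2+s[1]*d2
    return (a+b)/2,np.linalg.norm(a-b)
def proj(c,X):
    K=np.array([[c["fx"],0,c["cx"]],[0,c["fy"],c["cy"]],[0,0,1]])
    return cv2.projectPoints(np.array([X],float),cv2.Rodrigues(c["R"])[0],c["t"],K,np.array([c["k1"],0,0,0.]))[0][0,0]
E
python3 - <<'E'
from h import *
C={n:pickle.load(open(n+".pkl","rb")) for n in("scene","top")}
P={"scene":((221,204),(259,250)),"top":((216,214),(280,239))}
tiles=[]
cc={}
for n,c in C.items():
    im=c["img"]; hsv=cv2.cvtColor(im,cv2.COLOR_RGB2HSV).astype(int)
    h,s,v=hsv[...,0],hsv[...,1],hsv[...,2]
    for i,(u,w) in enumerate(P[n]):
        r=22;sl=np.s_[w-r:w+r,u-r:u+r]
        if i==0: m=((h<6)|(h>172))&(s>170)
        else: m=(h<22)&(s>130)
        m=m[sl].astype(np.uint8)
        k,l,st,ce=cv2.connectedComponentsWithStats(m)
        for j in range(1,k):
            if st[j,4]>4: print(n,i,st[j][:2]+[u-r,w-r],st[j][2:],ce[j]+[u-r,w-r])
        tiles.append(cv2.resize(im[sl],(390,290),interpolation=cv2.INTER_NEAREST))
o=np.vstack([np.hstack(tiles[:2]),np.hstack(tiles[2:])])
cv2.imwrite("pics/crop.png",o[:,:,::-1])
E
```

```text
scene 0 [216 199] [ 9 11 88] [220.26136364 203.79545455]
scene 1 [254 242] [11  7 32] [258.6875 245.8125]
top 0 [211 209] [10 10 78] [215.58974359 213.58974359]
top 1 [277 237] [ 8  4 13] [280.07692308 238.84615385]
```

View pics/crop.png

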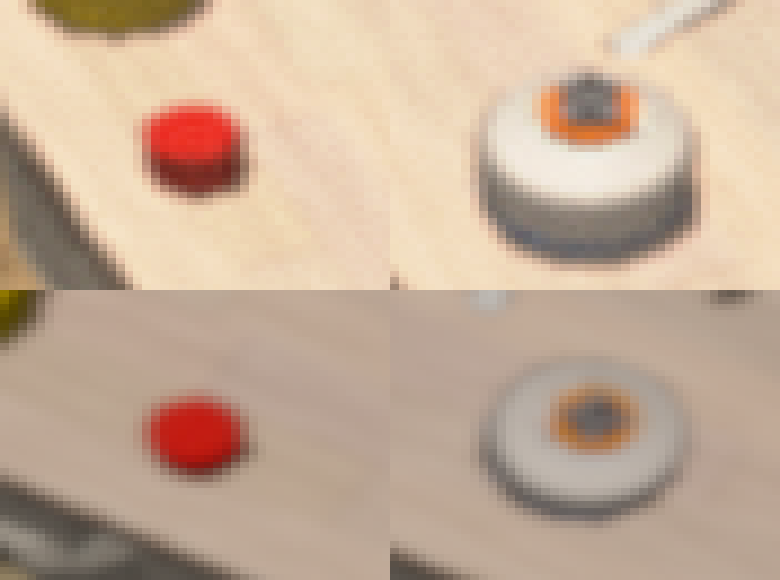

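Run:
```python
from h import *
C={n:pickle.load(open(n+".pkl","rb")) for n in("scene","top")}
P={"scene":((221,204),(259,248)),"top":((216,214),(280,239))}
S=10;r=14
for i in (0,1):
  pts={}
  for n,c in C.items():
    u,w=P[n][i]; a=c["img"][w-r:w+r+1,u-r:u+r+1].astype(np.float32)
    f=a[...,0]-a[...,1] if i==0 else a[...,0]-a[...,2]
    f=f/(a[...,0]+20)
    F=cv2.resize(f,None,fx=S,fy=S,interpolation=cv2.INTER_CUBIC)
    bg=np.median(f); th=(bg+np.percentile(f,96 if i else 93))/2
    m=(F>th).astype(np.uint8)
    k=max(cv2.findContours(m,0,2)[0],key=cv2.contourArea); 
    k=cv2.convexHull(k)
    x,y,ww,hh=cv2.boundingRect(k); M=cv2.moments(k)
    conv=lambda X,Y:((X+.5)/S-.5+u-r,(Y+.5)/S-.5+w-r)
    e=cv2.fitEllipse(k)
    cen=conv(M['m10']/M['m00'],M['m01']/M['m00'])
    print(n,i,"cen",np.round(cen,2),"ell",np.round(conv(*e[0]),2),np.array(e[1])/S,"bbox",np.round(conv(x,y),2),np.round(conv(x+ww,y+hh),2),"bg,th",bg,th)
    pts[n]=cen
    print("   plane",plane(c,*cen,0.017 if i==0 else .075))
  print(i,"tri",tri(C["scene"],pts["scene"],C["top"],pts["top"]))
```

```text
scene 0 cen [220.29 203.79] ell [220.37 203.79] [11.19941101 13.48636169] bbox [214.75 197.45] [225.55 210.55] bg,th 0.09727626 0.35262197
   plane [0.48806585 0.01988619 0.017     ]
top 0 cen [215.52 213.53] ell [215.53 213.53] [10.51371078 11.31292572] bbox [210.25 208.05] [220.75 219.25] bg,th 0.10628019 0.39327785
   plane [0.49211832 0.02272561 0.017     ]
0 tri (array([0.49137808, 0.02389725, 0.0114635 ]), np.float64(0.003648811706171133))
scene 1 cen [258.91 244.57] ell [258.96 244.04] [10.85729904 11.82057037] bbox [253.05 240.45] [264.65 249.55] bg,th 0.16393442 0.31251058
   plane [ 0.51285649 -0.202978    0.075     ]
top 1 cen [280.5  236.02] ell [280.5  236.02] [10.34950562 10.49264145] bbox [275.45 230.85] [285.55 241.15] bg,th 0.16908212 0.26688772
   plane [ 0.51778052 -0.19856334  0.075     ]
1 tri (array([ 0.51785066, -0.19792422,  0.06546415]), np.float64(0.004118836170199639))
```

Run:
```python
from h import *
from rig import env
from scipy.spatial.transform import Rotation as Ro
C={n:pickle.load(open(n+".pkl","rb")) for n in("scene","top")}
print("yellow",plane(C["scene"],211,174,.06),plane(C["top"],186,190,.06), "edge pt near cap", plane(C["top"],205,238,0))
print("closed",plane(C["top"],147,165,.06),"mug",plane(C["top"],310,192,.05),"pb",plane(C["top"],255,184,.016))
R=Ro.from_rotvec(env.get_obs()["tcp_rot"]).as_matrix();p=env.get_obs()["ee_pos"]
print(R)
print("in tool:",R.T@(np.array([.490,.0213,.12])-p))
```

```text
yellow [0.49887669 0.1149684  0.06      ] [0.50361116 0.13699098 0.06      ] edge pt near cap [0.40803531 0.01373885 0.        ]
closed [0.51310635 0.29433613 0.06      ] mug [ 0.69814774 -0.21197306  0.05      ] pb [ 0.64416427 -0.03919421  0.016     ]
[[ 9.47992868e-01 -3.18291393e-01 -3.34584599e-04]
 [-3.18291540e-01 -9.47991814e-01 -1.41967640e-03]
 [ 1.34687318e-04  1.45233855e-03 -9.99998936e-01]]
in tool: [0.45777979 0.4982604  0.10650473]
```

move_arm(increments=[0.9,0.98,0,0,0.9,0.98,0,0,0.9,0.98,0,0,0.9,0.98,0,0,0.9,0.98,0,0,0.9,0.98,0,0,0.9,0.98,0,0,0.9,0.98,0,0], fingers=1, newtons=40)

```text
t: 0.77
ee_pos: [0.3503, 0.3338, 0.2264]
tcp_rot: [3.1, -0.506, -0.0]
ft_force: [0.8, -0.2, 0.1]
gripper_width: 0.0877
grasp_force: 0.0
```

move_arm(increments=[0.9,0.98,0,0,0.9,0.98,0,0,0.9,0.98,0,0,0.9,0.98,0,0,0.9,0.98,0,0,0.9,0.98,0,0,0.9,0.98,0,0,0.9,0.98,0,0])

```text
t: 1.43
ee_pos: [0.4857, 0.0301, 0.2267]
tcp_rot: [-3.1, 0.506, -0.0]
ft_force: [1.5, 0.9, 0.4]
gripper_width: 0.0877
grasp_force: 0.0
```

move_arm(increments=[0,0,0,0.199,0,0,0,0.199,0,0,0,0.199,0,0,0,0.199,0,0,0,0.199,0,0,0,0.199,0,0,0,0.199,0,0,0,0.199])

```text
t: 2.1
ee_pos: [0.4852, 0.0321, 0.2263]
tcp_rot: [2.472, -1.938, -0.001]
ft_force: [-0.7, -0.2, -0.3]
gripper_width: 0.0874
grasp_force: 0.0
```

```bash
cat > st.py <<'E'
import sys
from h import *
from rig import env
from scipy.spatial.transform import Rotation as Ro
o=env.get_obs();R=Ro.from_rotvec(o["tcp_rot"]).as_matrix()
print("t",o["t"],"p",o["ee_pos"].round(4),"F",o["ft_force"].round(2),"T",o["wrist_torque"].round(3),"w",o["gripper_width"].round(4),o["grasp_force"]);print(R.round(4))
if len(sys.argv)>3:
    g=np.array(list(map(float,sys.argv[1:4])));print("norm shift",(R.T@(g-o["ee_pos"])/.25).round(4))
E
python3 st.py .49 .0213 .12
```

```text
Traceback (most recent call last):
  File "st.py", line 6, in <module>
    print("t",o["t"],"p",o["ee_pos"].round(4),"F",o["ft_force"].round(2),"T",o["wrist_torque"].round(3),"w",o["gripper_width"].round(4),o["grasp_force"]);print(R.round(4))
                                                                                                            ^^^^^^^^^^^^^^^^^^^^^^^^
AttributeError: 'float' object has no attribute 'round'
```

move_arm(increments=[0,0,0,0.0383,0,0,0,0.0383,0,0,0,0.0383,0,0,0,0.0383])

```text
t: 2.43
ee_pos: [0.4853, 0.0321, 0.2264]
tcp_rot: [2.232, -2.21, -0.0]
ft_force: [-0.5, -0.1, 0.3]
gripper_width: 0.0874
grasp_force: 0.0
```

```bash
sed -i 's/o\["gripper_width"\].round(4)/round(o["gripper_width"],4)/' st.py; python3 st.py .49 .0213 .12
python3 - <<'E'
from h import *
from rig import env
ims=[]
for n in("scene","top"):
    c=env.read_camera(n);pickle.dump(c,open(n+"1.pkl","wb"))
    u,v=proj(c,env.get_obs()["ee_pos"]);u0,v0=int(u),int(v);print(n,u,v,u0-30,v0-30)
    ims.append(cv2.resize(c["img"][v0-30:v0+30,u0-30:u0+30],(390,390),interpolation=cv2.INTER_CUBIC))
cv2.imwrite("pics/a1.png",np.hstack(ims)[:,:,::-1])
E
```

```text
t 2.4333 p [0.4853 0.0321 0.2264] F [-0.45 -0.11  0.27] T [ 0.077 -0.093 -0.005] w 0.0874 0.0
[[ 1.e-02 -1.e+00 -4.e-04]
 [-1.e+00 -1.e-02 -1.e-04]
 [ 1.e-04  4.e-04 -1.e+00]]
norm shift [ 0.0434 -0.0186  0.4254]
scene 213.97287387495123 156.39779578610106 183 126
top 207.17443454281585 194.85393109509985 177 164
```

View pics/a1.png

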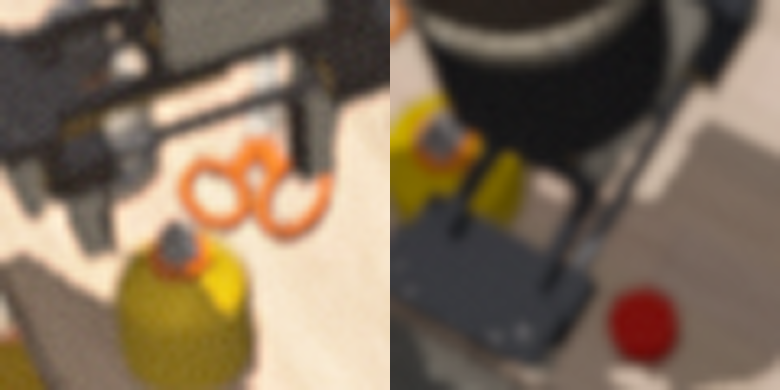

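move_arm(increments=[0.0434,-0.0186,0.42,0,0.0434,-0.0186,0.42,0,0.0434,-0.0186,0.42,0,0.0434,-0.0186,0.42,0,0.0434,-0.0186,0.42,0])

```text
t: 2.95
ee_pos: [0.4899, 0.021, 0.1212]
tcp_rot: [2.229, -2.211, -0.001]
ft_force: [-0.1, 0.6, 1.2]
gripper_width: 0.0874
grasp_force: 0.0
```

```bash
python3 st.py .49 .0213 .0065
python3 - <<'E'
from h import *
from rig import env
ims=[]
for n in("scene","top"):
    c=env.read_camera(n)
    u,v=proj(c,[.49,.021,.05]);u0,v0=int(u),int(v);print(n,u,v,u0-30,v0-30)
    ims.append(cv2.resize(c["img"][v0-30:v0+30,u0-30:u0+30],(390,390),interpolation=cv2.INTER_CUBIC))
cv2.imwrite("pics/a2.png",np.hstack(ims)[:,:,::-1])
E
```

```text
t 2.95 p [0.4899 0.021  0.1212] F [-0.1   0.63  1.21] T [ 0.073 -0.174 -0.001] w 0.0874 0.0
[[ 0.0081 -1.     -0.0023]
 [-1.     -0.0081 -0.0015]
 [ 0.0015  0.0023 -1.    ]]
norm shift [-0.0019 -0.0016  0.4588]
scene 220.18658654989807 197.02085055434094 190 167
top 215.04922076828964 211.68225450302552 185 181
```

View pics/a2.png

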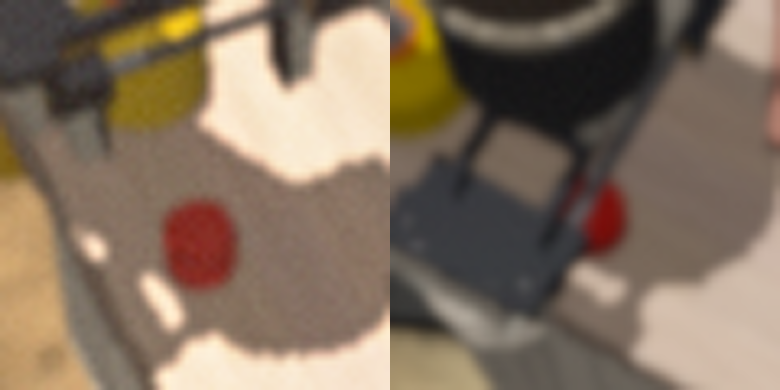

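move_arm(increments=[-0.002,-0.002,0.2,0,-0.002,-0.002,0.3,0,-0.002,-0.002,0.4,0,-0.002,-0.002,0.44,0,-0.002,-0.002,0.46,0,-0.002,-0.002,0.46,0,-0.002,-0.002,0.46,0])

```text
t: 3.63
ee_pos: [0.4921, 0.0225, 0.0081]
tcp_rot: [-2.228, 2.212, -0.002]
ft_force: [0.9, -0.0, -0.2]
gripper_width: 0.0876
grasp_force: 0.0
```

```bash
python3 st.py .49 .0213 .0065
python3 - <<'E'
from h import *
from rig import env
c=env.read_camera("scene");p=env.get_obs()["ee_pos"]
print(proj(c,p),proj(c,p+[0,0,.0105]))
cv2.imwrite("pics/a3.png",cv2.resize(c["img"][170:230,180:260],(800,600),interpolation=cv2.INTER_CUBIC)[:,:,::-1])
E
```

```text
t 3.6333 p [0.4921 0.0225 0.0081] F [ 0.94 -0.   -0.22] T [ 0.068 -0.071 -0.005] w 0.0876 0.0
[[ 7.2e-03 -1.0e+00  2.4e-03]
 [-1.0e+00 -7.2e-03  9.0e-04]
 [-8.0e-04 -2.4e-03 -1.0e+00]]
norm shift [0.0048 0.0084 0.0062]
[221.23959979 204.41071168] [221.0823017 202.4485544]
```

View pics/a3.png

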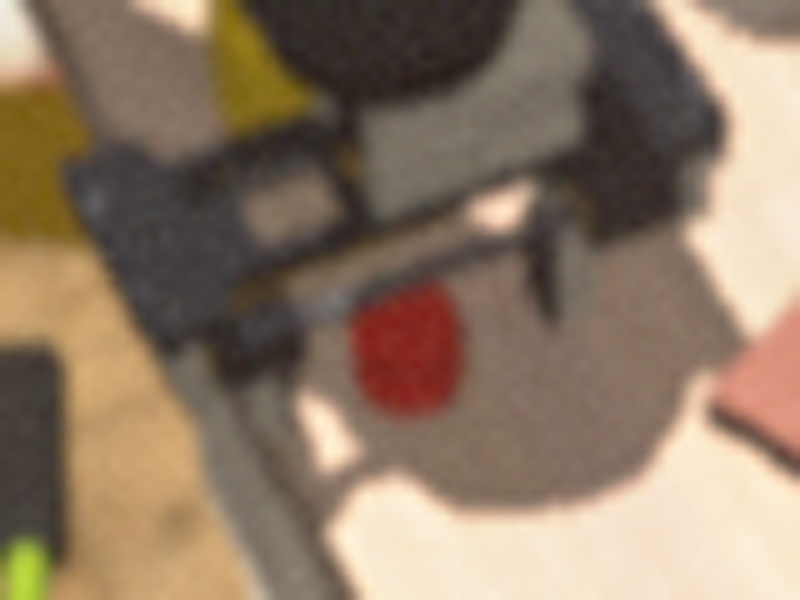

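move_arm(increments=[0.006,0.004,0.004,0,0.006,0.004,0.004,0,0.006,0.004,0.004,0,0.006,0.004,0.004,0])

```text
t: 4.02
ee_pos: [0.49, 0.0204, 0.0061]
tcp_rot: [-2.228, 2.214, -0.001]
ft_force: [-0.1, -0.2, -1.2]
gripper_width: 0.0875
grasp_force: 0.0
```

move_arm(increments=[0,0,0,0,0,0,0,0,0,0,0,0,0,0,0,0,0,0,0,0,0,0,0,0,0,0,0,0,0,0,0,0], fingers=-1, newtons=40)

```text
t: 4.68
ee_pos: [0.4897, 0.0203, 0.0055]
tcp_rot: [2.228, -2.214, -0.0]
ft_force: [-0.3, -0.7, 0.3]
gripper_width: 0.0401
grasp_force: 0.0
```

move_arm(increments=[0,0,0,0,0,0,0,0,0,0,0,0,0,0,0,0])

```text
t: 5.02
ee_pos: [0.4897, 0.0204, 0.0055]
tcp_rot: [2.228, -2.214, -0.0]
ft_force: [1.1, -0.4, -0.5]
gripper_width: 0.0358
grasp_force: 40.0
```

move_arm(increments=[0,0,-0.15,0,0,0,-0.3,0,0,0,-0.45,0,0,0,-0.6,0,0,0,-0.6,0,0,0,-0.6,0])

```text
t: 5.52
ee_pos: [0.491, 0.0209, 0.158]
tcp_rot: [-2.225, 2.211, -0.003]
ft_force: [-0.4, -0.7, -1.8]
gripper_width: 0.0353
grasp_force: 40.0
```

move_arm(increments=[0.15,-0.02,0,0,0.3,-0.04,0,0,0.45,-0.06,0,0,0.6,-0.08,0,0,0.75,-0.1,0,0,0.88,-0.11,0,0,0.88,-0.11,0,0,0.88,-0.11,0,0])

```text
t: 6.18
ee_pos: [0.5173, -0.201, 0.1535]
tcp_rot: [2.223, -2.217, -0.004]
ft_force: [-0.6, -0.0, -1.3]
gripper_width: 0.0359
grasp_force: 40.0
```

```bash
python3 st.py .515 -.201 .155
cat > look.py <<'E'
from h import *
from rig import env
import sys
z=float(sys.argv[1]); ims=[]
for n in("scene","top"):
    c=env.read_camera(n);pickle.dump(c,open(n+"2.pkl","wb"));p=env.get_obs()["ee_pos"]
    u,v=proj(c,[.515,-.2,z]);u0,v0=int(u),int(v)
    print(n,"origin",u0-25,v0-25,"tcp",proj(c,p),"cap mid pred",proj(c,p+[0,0,.0115]))
    a=c["img"].astype(np.float32);f=(a[...,0]-a[...,1])/(a[...,0]+20)
    m=(f>.36).astype(np.uint8);m[:v0-25]=0;m[v0+25:]=0;m[:,:u0-25]=0;m[:,u0+25:]=0
    k,l,st,ce=cv2.connectedComponentsWithStats(m)
    for j in range(1,k):
        if st[j,4]>5: print("  comp",st[j],ce[j])
    ims.append(cv2.resize(c["img"][v0-25:v0+25,u0-25:u0+25],(400,400),interpolation=cv2.INTER_CUBIC))
cv2.imwrite(sys.argv[2],np.hstack(ims)[:,:,::-1])
E
python3 look.py .12 pics/a4.png
```

```text
t 6.1833 p [ 0.5173 -0.201   0.1535] F [-0.63 -0.04 -1.33] T [ 0.158 -0.043  0.054] w 0.0359 39.99980129767209
[[ 2.7e-03 -1.0e+00 -3.5e-03]
 [-1.0e+00 -2.7e-03  5.0e-04]
 [-5.0e-04  3.5e-03 -1.0e+00]]
norm shift [ 0.0001  0.0093 -0.0059]
scene origin 234 209 tcp [260.62721863 227.61702373] cap mid pred [260.74611096 225.20601767]
  comp [259 218   5   3  14] [260.85714286 218.92857143]
  comp [257 222  12  13 103] [262.72815534 228.25242718]
  comp [255 244   9   5  13] [258.38461538 246.84615385]
top origin 256 208 tcp [282.71858917 230.41468813] cap mid pred [283.03253834 229.53077816]
```

View pics/a4.png

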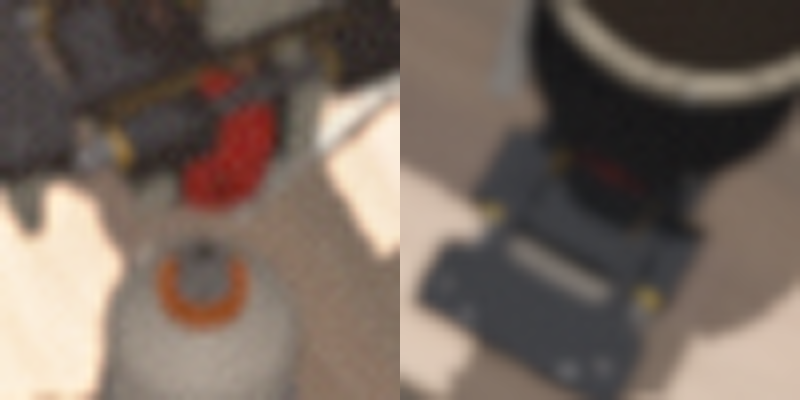

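Run:
```python
from h import *
c=pickle.load(open("scene2.pkl","rb"));a=c["img"][214:252,244:278].astype(np.float32)
f=(a[...,0]-a[...,1])/(a[...,0]+20)
for i,r in enumerate(f): print(214+i,' '.join("%2d"%min(99,max(0,x*100)) for x in r))
```

```text
214  5  5 10  4  9 14 13 10 12 10 16 10 11 10 10  6  9  7  6  9 12 13 15 12 10  8  5  7 14 12 14 11 11  5
215 10  7  5  2  1  9 11 11  9 14 11  9 18 13  7 11 10  8 12 16 16 15 15 13  8  6  8  7 10 14 16 14 11  7
216  6  5  8  5  6  5  4  7  4  8  9 16  9  9 13 16 16 16 13 17 21 22 17 12 10  5  5  4  7  9 11 16 12 11
217  4  8  7  5  7  3  3  5  6  8 10 12 13 12 14 27 33 31 24 24 23 21 19 10  4  8  6  5  8  7 10 12 12 10
218  8  8  5  9  6  6  9 11  6 14 14 16 16 17 26 40 46 48 43 36 28 19 15  8  7 10  8  6  9  4 11 14 15 11
219  8  8  7  6 10 10  8  9 12 13 15 16 15 17 28 44 55 55 46 40 22  9  4  4  6  5  8  2  6  6  8 10 13  9
220  6 10  9  8 12 12 16 15 18 15 15 15 12 15 28 43 48 45 36 21 10 11 10  7  8  8  7  5  5  7  6 10 12 12
221  9  7 12 13 13 16 15 16 16 17 17 12 10 10 15 25 31 23 15 15 20 25 25 23 20  9  5  5  5  6 10 11 11 10
222 13 10 16 12 15 17 18 16 10  6 11  7 10  6 10 12 10 10 16 28 43 45 48 45 28  8  8  4  5  7  9 12  8  5
223 10 10 12 14 17 11 12  8  7  5  4  8  4  7  9 10 11 25 39 49 54 57 61 57 36  4  6  5  7  8 10  6  3  3
224 10  9 11 16 14 14  4  6  8  2  5  9 
[... 2227 characters left out ...]
6 11  8  8  7 12 25 35 30 14  8  5  5  7 10 12 14 15 13 15 11 12
246  6  5  7 13  8  5  7  5  6 14 31 40 35 25 19 18 20 27 35 38 27 11  6  7  5  8  9 11 13 12 15 13 12 12
247  5  6  8 12  7  5  7  6  7 11 24 35 41 38 34 31 35 39 41 35 20  8  7  6  6  6  8 10 13 13 14 13 15 14
248  5  7 11 10  7  6  5  6  5  8 14 28 34 39 40 38 40 38 35 25 12  6  7  5  5  6  7 10 13 13 14 13 14 13
249  5  7 12 11  8  6  6  5  5  7 11 12 21 27 30 32 28 27 20 13  9  7  6  7  7  6  7  9 13 12 14 12 14 13
250  5  6 12 11  7  6  7  6  6  7  6  7 11 13 16 17 16 12 11  7  6  7  7  6  7  6  7  9 13 15 13 14 13 14
251  5  6 12 10  7  7  5  6  6  6  6  6  5  8  6  7  6  7  6  6  7  7  5  6  6  6  8 11 12 13 14 14 14 13
```

```bash
python3 - <<'E'
from h import *
c=pickle.load(open("scene2.pkl","rb"))
p=np.array([.5173,-.201,.1535])
print("bottle",plane(c,258.85,245.05,.075),"cap rim",plane(c,260.1,229.7,.148),"rim pred",proj(c,p-[0,0,.0055]))
i=pickle.load(open("scene.pkl","rb"));a=i["img"][196:213,208:233].astype(np.float32)
f=(a[...,0]-a[...,1])/(a[...,0]+20)
for j,r in enumerate(f): print(196+j,' '.join("%2d"%min(99,max(0,x*100)) for x in r))
E
python3 st.py .515 -.201 .155
```

```text
bottle [ 0.51198423 -0.20432449  0.075     ] cap rim [ 0.51503161 -0.2018947   0.148     ] rim pred [260.6958644  229.14351981]
196  8  8  8  9 10  9  8  8  8  9 10 11 12 11 12 11  9  9 10 10 11 11  9  9  9
197  8  8  8  9  9  9  8  8  9 14 19 23 25 25 23 17 12  9 10 11 10 10 10  9  9
198  8  8  8  9 10  9  9 10 18 27 40 48 50 48 47 37 22 14  9 10 10 10 12  9 10
199  8  8  8  8  8 10 11 20 36 50 60 68 69 69 68 58 40 21 11  8 10 11 12 10  9
200  9  8  8  8  9 10 15 32 55 68 72 73 74 73 71 69 58 32 15  8  8 10 13 11 12
201  8  8  8  8  8 10 19 39 66 73 73 71 69 71 71 72 67 44 20 10  9 11 11 11  9
202  8  8  8  8  8 10 18 43 69 74 71 71 72 73 72 72 71 50 22 11  9 10 11 12 11
203  9  8  8  8  8  8 16 40 68 72 71 72 70 72 70 71 71 49 21 13  9  9  9 11 11
204  8  8  8  8  8  8 13 35 65 72 72 72 71 71 70 69 66 45 20 12  9  9 10 10 10
205  8  8  9  8  8  8 13 28 56 69 67 68 69 69 67 65 59 42 18 14  8  8  9  9 10
206  8  8  8  8  7  8 12 23 45 58 62 62 60 63 63 58 54 39 20 16 10  9  9  9  9
207  8  9  8  8  8  8 12 22 37 54 52 55 55 55 57 51 54 38 19 14 10  9  9 10  9
208  7  8  8  8  8  7 10 18 29 48 56 54 54 53 54 53 51 33 16 14  9  9  9  8  9
209  7  7  8  8  8  7  7 13 21 37 47 53 55 54 52 51 42 26 15 13  8  9  9  9 10
210  7  7  8  8  8  8  7  9 17 22 28 37 43 45 42 33 26 17 15 10  8  9 10  8  9
211  7  7  8  8  8  8  7  7 11 16 19 22 25 24 20 17 15 14 13 10  8  8  9 10  9
212  7  7  7  8  8  9  7  7  7  9 12 16 17 15 15 13 12 11 10 10  9  8  8  9 10
t 6.2833 p [ 0.5177 -0.1992  0.1543] F [-0.42 -0.06  0.35] T [ 0.113 -0.045  0.011] w 0.0354 40.000148825347424
[[ 5.5e-03 -1.0e+00 -2.3e-03]
 [-1.0e+00 -5.5e-03  4.0e-04]
 [-4.0e-04  2.3e-03 -1.0e+00]]
norm shift [ 0.007   0.0109 -0.0029]
```

move_arm(increments=[0.01,0.01,0.05,0,0.01,0.01,0.1,0,0.01,0.01,0.15,0,0.01,0.01,0.17,0,0.01,0.01,0.18,0,0.01,0.01,0.18,0,0.01,0.01,0.18,0,0.01,0.01,0.18,0])

```text
t: 6.95
ee_pos: [0.5167, -0.2018, 0.1113]
tcp_rot: [-2.229, 2.213, -0.001]
ft_force: [0.4, 1.0, -0.2]
gripper_width: 0.0357
grasp_force: 40.0
```

move_arm(increments=[0,0,0,0,0,0,0,0,0,0,0,0,0,0,0,0])

```text
t: 7.28
ee_pos: [0.5162, -0.202, 0.1108]
tcp_rot: [-2.228, 2.214, -0.0]
ft_force: [-0.2, 0.0, -0.2]
gripper_width: 0.0354
grasp_force: 40.0
```

```bash
python3 st.py .515 -.201 .155;python3 look.py .1 pics/a5.png
python3 - <<'E'
from h import *
c=pickle.load(open("scene2.pkl","rb"));a=c["img"][228:253,248:274].astype(np.float32)
f=(a[...,0]-a[...,1])/(a[...,0]+20)
for j,r in enumerate(f): print(228+j,' '.join("%2d"%min(99,max(0,x*100)) for x in r))
E
```

```text
t 7.2833 p [ 0.5162 -0.202   0.1108] F [-0.19  0.03 -0.23] T [ 0.072 -0.064  0.065] w 0.0354 39.999903158750385
[[ 6.2e-03 -1.0e+00  4.0e-04]
 [-1.0e+00 -6.2e-03 -0.0e+00]
 [ 0.0e+00 -4.0e-04 -1.0e+00]]
norm shift [-0.0042  0.0047 -0.1769]
scene origin 234 213 tcp [260.12788897 237.05816366] cap mid pred [260.23930572 234.79313979]
  comp [258 227   5   4  15] [259.86666667 228.8       ]
  comp [255 232  13  17 110] [261.59090909 239.21818182]
top origin 256 210 tcp [282.14810087 234.54163217] cap mid pred [282.44856786 233.71622743]
228  4  7  4  3  5  8 14 14 10 20 38 47 52 49 40 31 19 13  7  9  4  2  4  5  6 10
229  5  7  9 12 16 12 12 15 16 23 39 55 58 53 47 32 19 10 11  7  5 10  5  6  6  8
230  9 13 10 14 17 16 17 14 17 20 40 48 45 38 29 22  9 12 12 10 10  7  9  7  7  9
231 10 16 15 17 14 14 10 13 12 14 26 34 25 13 12 16 21 26 27 16  8  8  6  6  8  8
232 14 12 15 15 11  6 10  5 10 10 10 11 10 19 23 35 41 45 47 28  8  6  3  6  6 10
233 12 10  9  5  5  4  7  7  9  6  9 14 25 41 48 53 58 59 56 39  9  6  5  4  5 10
234 11  6  5  4  7  4  4  7  5  3 10 17 38 55 56 61 59 63 60 38  8  
[... 789 characters left out ...]
25 26 29 32 40 32 15  7  6  8  8 12 12 15 13
245  9  6  6  6  8 18 34 37 25 14 11 12 14 15 27 36 31 14  8  7  5  8 13 12 15 13
246  9  7  5  6  9 15 32 40 34 25 20 16 20 27 35 38 26 12  6  5  6  6  9 12 14 13
247  9  5  7  6  7 11 23 37 39 37 33 32 33 37 40 35 21  9  6  6  7  6  7 11 12 12
248  6  7  6  6  5  8 15 26 35 38 40 39 40 41 36 26 13  8  5  7  6  6  9  9 13 14
249  6  6  6  7  6  6  9 13 21 28 31 30 30 27 21 12  9  6  7  6  6  7  7 11 14 14
250  6  6  6  6  5  7  7  8 10 13 16 16 15 14  9  7  6  5  5  8  6  6  7 10 13 13
251  7  6  6  6  6  6  7  6  6  8  9  7  7  7  6  5  6  6  6  8  7  7  7 12 13 13
252  7  6  7  6  7  6  7  6  5  5  5  6  6  5  7  6  7  6  8  6  5  6  7 12 13 12
```

View pics/a5.png

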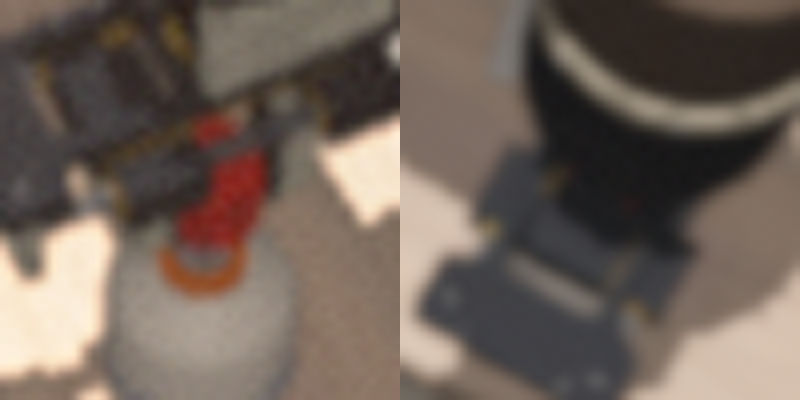

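Run:
```python
from h import *
c=pickle.load(open("scene2.pkl","rb"))
print("bottle",plane(c,258.85,245.05,.075),"cap rim",plane(c,260.0,238.7,.105))
```

```text
bottle [ 0.51198423 -0.20432449  0.075     ] cap rim [ 0.51519521 -0.20347178  0.105     ]
```

move_arm(increments=[0.003,0.008,0,0,0.003,0.008,0.01,0,0.003,0.008,0.02,0,0.003,0.008,0.03,0,0.003,0.008,0.04,0,0.003,0.008,0.05,0,0.003,0.008,0.056,0,0.003,0.008,0.056,0])

```text
t: 8.05
ee_pos: [0.5139, -0.2027, 0.0961]
tcp_rot: [2.228, -2.214, -0.001]
ft_force: [-1.3, -1.2, -0.5]
gripper_width: 0.0358
grasp_force: 40.0
```

move_arm(increments=[0,0,0,0,0,0,0,0])

```text
t: 8.22
ee_pos: [0.5142, -0.2028, 0.0966]
tcp_rot: [2.229, -2.214, 0.0]
ft_force: [0.2, -0.3, -0.4]
gripper_width: 0.0353
grasp_force: 40.0
```

```bash
python3 st.py .515 -.201 .155;python3 - <<'E'
from h import *
from rig import env
c=env.read_camera("scene");a=c["img"][236:253,248:274].astype(np.float32)
f=(a[...,0]-a[...,1])/(a[...,0]+20)
for j,r in enumerate(f): print(236+j,' '.join("%2d"%min(99,max(0,x*100)) for x in r))
E
```

```text
t 8.2167 p [ 0.5142 -0.2028  0.0966] F [ 0.2  -0.27 -0.4 ] T [ 0.032 -0.03  -0.05 ] w 0.0353 39.99995884252712
[[ 6.4e-03 -1.0e+00  0.0e+00]
 [-1.0e+00 -6.4e-03 -1.0e-04]
 [ 1.0e-04 -0.0e+00 -1.0e+00]]
norm shift [-0.007  -0.0033 -0.2335]
236 12 15 11  9  7  4  7  5  9  8  6 14 22 31 40 50 53 54 45 17  4  6  5  5  8  8
237 13 10  5  6  4  8  8  6  8  9  8 26 43 52 55 60 61 61 45 14  4  4  7  7  6 11
238 11  6  4  7  6  5  6  3  3  6 12 34 52 61 60 61 64 60 45 12  6  3  7  6 10 12
239 14  5  4  3  6  7  4  9  7  1 13 36 59 62 62 66 62 60 41 11  5  7  7 10 11 13
240 12 12  5  9  9  8  3 12  9 13 20 46 63 63 61 64 60 52 31 12  9 11 10 12 13 12
241 17 12  9 10  6 12 11  4 13 29 45 55 60 59 58 59 58 42 18  9  9 13 14 13 13 14
242 17 19  9  9 11 12 10 18 27 42 55 60 62 57 57 56 52 32 12  6 10 12 12 15 15 14
243 16 15 11 15 10  8 11 22 42 58 61 61 56 55 62 55 44 22  7  5  8 10 14 15 13 12
244 12 10  8  7  7  5  8 26 49 55 60 59 59 52 57 56 36 17  7  7  7  8 12 13 13 14
245 10  8  5  5  6  5  8 27 52 56 57 60 58 55 52 50 31 13  7  6  7  7 11 13 13 14
246  8  6  8  4  4  8 15 34 50 53 57 57 55 54 53 43 26 11  6  7  5  5  8 12 14 12
247  6  5  4  6  5  7 18 32 44 47 50 51 49 50 46 34 20  8  5  7  6  7  9 12 13 14
248  7  6  5  7  6  8 13 26 36 39 43 41 42 38 35 24 14  7  8  5  7  7  7 11 13 15
249  7  6  7  7  5  6  8 14 21 25 31 31 30 26 20 12  9  6  5  6  6  6  9  9 13 12
250  7  6  6  5  5  6  6  8 11 13 16 16 16 13  9  8  6  7  6  7  7  7  7 11 12 12
251  5  7  5  6  6  6  6  5  7  8  8  7  7  6  7  6  7  6  6  8  5  6  8 11 13 12
252  7  7  7  6  5  7  7  6  5  6  7  7  6  5  7  6  7  6  6  5  6  8  9 11 12 13
```

move_arm(increments=[0,0,0.004,0,0,0,0.008,0,0,0,0.012,0,0,0,0.016,0,0,0,0.02,0,0,0,0.02,0])

```text
t: 8.77
ee_pos: [0.5152, -0.2023, 0.0921]
tcp_rot: [-2.228, 2.213, -0.002]
ft_force: [1.8, 3.8, 3.6]
gripper_width: 0.0352
grasp_force: 40.0
```

move_arm(increments=[0,0,0.004,0,0,0,0.008,0,0,0,0.012,0,0,0,0.012,0])

```text
t: 9.1
ee_pos: [0.5153, -0.2022, 0.0895]
tcp_rot: [-2.228, 2.212, -0.002]
ft_force: [1.1, 5.7, 5.9]
gripper_width: 0.0354
grasp_force: 40.0
```

```bash
python3 st.py .515 -.201 .155
```

```text
t 9.1 p [ 0.5153 -0.2022  0.0895] F [1.09 5.69 5.92] T [ 2.163 -0.267  0.022] w 0.0354 40.001565953716636
[[ 6.9e-03 -1.0e+00  2.5e-03]
 [-1.0e+00 -6.9e-03  3.0e-04]
 [-2.0e-04 -2.5e-03 -1.0e+00]]
norm shift [-0.0049  0.0005 -0.2619]
```

move_arm(increments=[-0.004,0,-0.004,0,-0.008,-0.002,-0.008,0,-0.008,-0.002,-0.008,0,-0.008,-0.002,-0.008,0,-0.008,-0.002,-0.008,0])

```text
t: 9.52
ee_pos: [0.5152, -0.2009, 0.0911]
tcp_rot: [-2.229, 2.214, -0.002]
ft_force: [0.9, 2.5, 5.7]
gripper_width: 0.0351
grasp_force: 40.0
```

```bash
python3 st.py .515 -.201 .155
```

```text
t 9.5167 p [ 0.5152 -0.2009  0.0911] F [0.88 2.46 5.74] T [ 1.055 -0.443  0.027] w 0.0351 40.00130085507408
[[ 6.8e-03 -1.0e+00  1.1e-03]
 [-1.0e+00 -6.8e-03 -5.0e-04]
 [ 5.0e-04 -1.1e-03 -1.0e+00]]
norm shift [ 0.0005  0.0005 -0.2557]
```

move_arm(increments=[-0.004,-0.002,0,0,-0.006,-0.003,0,0,-0.006,-0.003,0,0,-0.006,-0.003,0,0])

```text
t: 9.85
ee_pos: [0.5154, -0.1999, 0.0909]
tcp_rot: [2.228, -2.214, 0.001]
ft_force: [0.5, 0.1, 6.0]
gripper_width: 0.0357
grasp_force: 40.0
```

```bash
python3 st.py .515 -.201 .155;python3 look.py .1 pics/a6.png
python3 - <<'E'
from h import *
c=pickle.load(open("scene2.pkl","rb"));a=c["img"][228:253,248:274].astype(np.float32)
f=(a[...,0]-a[...,1])/(a[...,0]+20)
for j,r in enumerate(f): print(228+j,' '.join("%2d"%min(99,max(0,x*100)) for x in r))
E
```

```text
t 9.85 p [ 0.5154 -0.1999  0.0909] F [0.49 0.12 6.04] T [-0.108 -0.195 -0.015] w 0.0357 40.000934021081775
[[ 6.6e-03 -1.0e+00 -0.0e+00]
 [-1.0e+00 -6.6e-03 -9.0e-04]
 [ 9.0e-04  0.0e+00 -1.0e+00]]
norm shift [ 0.0047  0.0016 -0.2563]
scene origin 234 213 tcp [259.34907156 240.38554025] cap mid pred [259.45266684 238.17996677]
  comp [257 231   5   4  17] [259.11764706 232.52941176]
  comp [256 235  11  14 100] [260.94 241.95]
top origin 256 210 tcp [280.90854049 235.78850599] cap mid pred [281.19545731 234.9838703 ]
228 11 12  9 10  9 10 14  8  5  9  6  5  5  5  7 12 11  9 13  6  8  8 11 12 12  9
229  3  5  6 10 14 13 14 10  5  8  5  8  8 13 14 14 13 16 11  7  7  6 10 15 13 12
230  8 11  5  7 10 11  5  8 14 11 24 26 27 26 19 15 15 13  7  8  7  3  7  8 10 13
231  5  3  6  6  6  9 16 13 14 22 38 44 46 39 27 21 15 17  8  5  6  6  6  5 10 13
232 10  2  5  9  6 10 15 13 19 33 50 54 61 46 34 23 13  9  5  6  6  7  3  7 10 16
233  8  5 13 10 17 16 13 15 18 38 52 56 52 47 32 14 10  7  6  4  6  7  4  6  7 11
234 12 12 14 17 16 15 16 15 12 39 50 45 36 24 11 14 17 22 14  7  6  4  5  5  8 11
235
[... 772 characters left out ...]
59 60 59 55 53 34 17 10  8  7  8 11 14 15 12
245 11  6  5  5  5  6 10 30 50 58 60 62 64 60 52 47 29 13  7  8  7  6 10 14 14 16
246  9  6  7  5  5  7 17 34 48 51 58 60 59 57 50 42 25 10  6  6  5  6  9 12 12 13
247  6  5  6  4  6  7 17 33 44 48 51 52 50 49 43 34 18  8  6  6  5  7  9 10 14 15
248  6  6  6  6  5  7 14 25 35 41 41 44 44 40 36 24 13  7  6  6  5  7  8 11 13 13
249  9  5  6  5  8  6 10 14 20 27 32 32 29 27 20 14  8  7  6  5  7  6  7 10 14 13
250  7  6  5  6  6  6  5  9 10 14 16 17 14 13 10  6  8  6  6  7  6  6  5 10 11 14
251  7  6  6  6  8  6  7  6  5  8  8  7  7  6  6  6  7  5  7  5  7  7  7 11 12 13
252  7  6  6  7  6  6  6  5  6  6  6  6  7  5  6  8  7  7  6  7  6  8  9 10 14 13
```

View pics/a6.png

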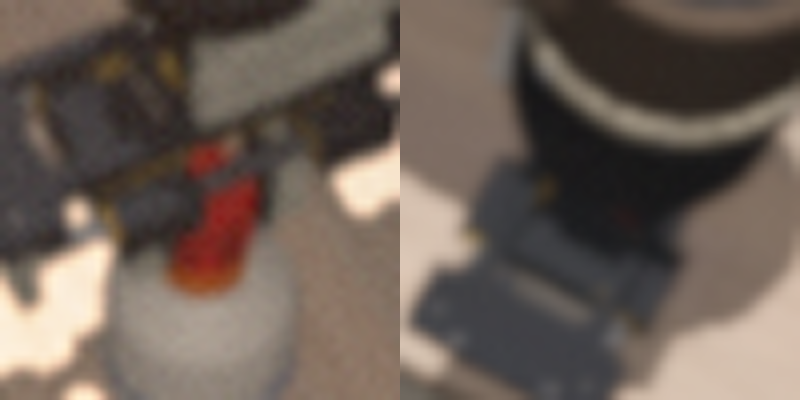

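The cap sits on the balls with lateral force near zero. Now I press straight down.

move_arm(increments=[0,0,0.004,0,0,0,0.008,0,0,0,0.012,0,0,0,0.016,0,0,0,0.016,0])

```text
t: 10.37
ee_pos: [0.5146, -0.1995, 0.0858]
tcp_rot: [2.227, -2.214, -0.002]
ft_force: [1.2, -1.2, -5.7]
gripper_width: 0.0353
grasp_force: 40.0
```

move_arm(increments=[0,0,0.004,0,0,0,0.008,0,0,0,0.012,0,0,0,0.016,0,0,0,0.016,0])

```text
t: 10.78
ee_pos: [0.5149, -0.1991, 0.0822]
tcp_rot: [2.228, -2.214, -0.002]
ft_force: [0.9, -1.6, -1.9]
gripper_width: 0.035
grasp_force: 40.0
```

move_arm(increments=[0.001,0,0.004,0,0.002,0,0.008,0,0.002,0,0.012,0,0.002,0,0.012,0,0.002,0,0.012,0])

```text
t: 11.2
ee_pos: [0.5153, -0.1996, 0.0799]
tcp_rot: [-2.229, 2.214, -0.0]
ft_force: [-2.0, 2.1, 4.8]
gripper_width: 0.0355
grasp_force: 40.0
```

```bash
python3 st.py .515 -.201 .155
```

```text
t 11.2 p [ 0.5153 -0.1996  0.0799] F [-1.97  2.07  4.77] T [0.81  0.7   0.026] w 0.0355 40.00089028151706
[[ 6.6e-03 -1.0e+00  1.0e-04]
 [-1.0e+00 -6.6e-03  0.0e+00]
 [-0.0e+00 -1.0e-04 -1.0e+00]]
norm shift [ 0.0055  0.0013 -0.3003]
```

move_arm(increments=[0,0,0.003,0,0,0,0.006,0,0,0,0.009,0,0,0,0.009,0,0,0,0.009,0,0,0,0.009,0], newtons=50)

```text
t: 11.7
ee_pos: [0.5153, -0.1997, 0.0782]
tcp_rot: [-2.229, 2.214, -0.0]
ft_force: [-4.1, 3.5, 9.8]
gripper_width: 0.0352
grasp_force: 50.0
```

move_arm(increments=[0,0,0,0,0,0,0,0,0,0,0,0,0,0,0,0,0,0,0,0,0,0,0,0])

```text
t: 12.2
ee_pos: [0.5153, -0.1997, 0.0782]
tcp_rot: [-2.229, 2.214, -0.001]
ft_force: [-4.0, 2.1, 10.4]
gripper_width: 0.0353
grasp_force: 50.0
```

move_arm(increments=[-0.001,0.002,0.001,0,-0.002,0.003,0.002,0,-0.002,0.003,0.002,0,-0.002,0.003,0.002,0,-0.002,0.003,0.002,0,-0.002,0.003,0.002,0])

```text
t: 12.7
ee_pos: [0.5153, -0.1996, 0.0781]
tcp_rot: [-2.229, 2.213, -0.003]
ft_force: [-2.8, 0.6, 10.2]
gripper_width: 0.0356
grasp_force: 50.0
```

```bash
python3 st.py .515 -.201 .155; python3 look.py .1 pics/a7.png
```

```text
t 12.7 p [ 0.5153 -0.1996  0.0781] F [-2.85  0.64 10.23] T [0.301 0.929 0.018] w 0.0356 50.00283217057586
[[ 6.9e-03 -1.0e+00  1.6e-03]
 [-1.0e+00 -6.9e-03 -7.0e-04]
 [ 8.0e-04 -1.6e-03 -1.0e+00]]
norm shift [ 0.006   0.0007 -0.3078]
scene origin 234 213 tcp [259.15572834 242.75151013] cap mid pred [259.25687433 240.58425772]
  comp [257 233   5   5  16] [259.125  235.0625]
  comp [255 238  12  12  80] [260.9625 243.5625]
top origin 256 210 tcp [280.48167374 236.65985042] cap mid pred [280.76288203 235.86888519]
```

View pics/a7.png

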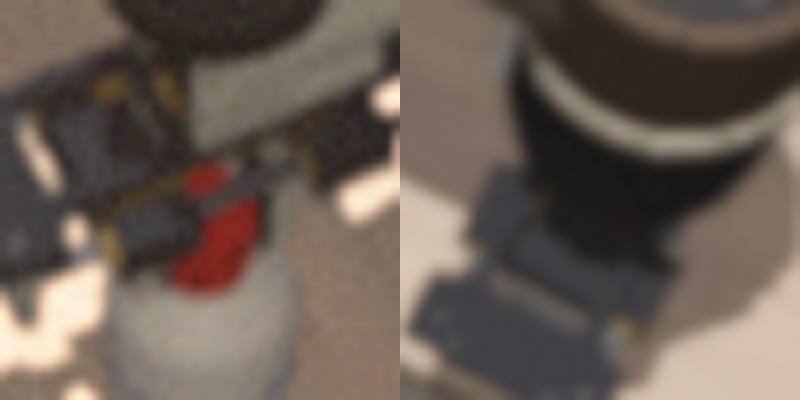

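The scene view shows the cap at about (260,243). It sits down over the orange seal, and the bottle is upright.

```bash
python3 -c "
from rig import env
print(env.job_done())"
```

```text
the job is handed in; nothing more can be done
None
```

I handed the job in with the cap apparently clicked onto the neck and still held and pressed down at about 10 N, squeezing the seal roughly 3.4 mm by my estimate. The bottle is upright, and the arm moved nothing else that I saw.

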